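# Pack the last two spacers and hold the case lid at 60 degrees

## Task

Finish packing the spare-parts case: lay the loose long steel spacer in the empty pocket of the long row and the loose short one in the empty pocket of the short row, each lying flat on its pocket's floor. Then swing the leaned-back lid forward and hold it open at 60 degrees from closed (so that a colleague can slip the packing list in), never letting it drop towards shut; your program finishes while the gripper is still holding the lid there. Leave the spacers already packed and everything else on the table where they are.

Things in the scene. Friction and masses are not known exactly. Their poses are not given: they have to be found in the camera images.
- case: Low grey case with a black insert, fixed, 185 (x) x 190 (y) x 36 mm high without lid. Origin: centre of its underside; x points from its front (robot's side) to its hinge side. Insert top 36 mm above the table, flush with the rim, has two rows of three pockets, 6 mm deep, 24 mm wide, 50 mm apart along y: long row (83 mm along x) at the hinge, short row (58 mm) at the front; one empty in each.
- long_pocket (a point): Centre of the floor of the empty pocket in the long row (its left end pocket, seen from the front of the case), 30 mm above the table; axes as the case. The pocket is 83 x 24 mm, its mouth is 6 mm higher.
- short_pocket (a point): Centre of the floor of the empty pocket in the short row (its right end pocket, seen from the front), 30 mm above the table; axes as the case. The pocket is 58 x 24 mm, its mouth is 6 mm higher.
- long_spacer: Loose square steel spacer bar, 75 x 16 x 16 mm (x is its length), about 0.12 kg, lying on the table to the left of the case. Origin: centre of its underside.
- short_spacer: Loose square steel spacer bar, 50 x 16 x 16 mm (x is its length), about 0.08 kg, lying on the table to the left of the case; alike but shorter. Origin: centre of its underside.
- lid (a joint): Angle of the case's lid, rad: 0 closed, 1.047 = 60 degrees open, 1.571 upright, 1.92 its stop, leaned back away from the robot, where it rests at the start. It swings freely, about 0.4 kg: forward of upright it falls shut unless held, behind upright it falls back to its stop.
- lid_hinge (a point): Midpoint of the lid's hinge axis, on the case's rear top edge, 92.5 mm behind the case's centre and 36 mm above the table; the hinge axis runs along the case's y.
- handle_bar (a point): Middle of the round steel handle bar, 12 mm thick, 100 mm long, parallel to the hinge, 40 mm out from the lid's free edge on two end legs; pinched across, it turns between the fingers. At lid angle a it is, from the hinge, at case x = -0.225 cos a + 0.010 sin a, z = 0.225 sin a + 0.010 cos a (m). The lid is a shell 185 long x 190 wide x 20 mm. Site axes turn with the lid (at 0 as the case's).
- packed_long0: Spacer already packed in the long row (75 x 16 x 16 mm), to be left there. Origin: centre of its underside.
- packed_long1: Spacer already packed in the long row (75 x 16 x 16 mm), to be left there. Origin: centre of its underside.
- packed_short0: Spacer already packed in the short row (50 x 16 x 16 mm), to be left there. Origin: centre of its underside.
- packed_short1: Spacer already packed in the short row (50 x 16 x 16 mm), to be left there. Origin: centre of its underside.
- coaster_stack_4: Bystander: stack of flat square coasters, 97 x 96 x 17 mm; origin: centre of its underside.
- label_roll: Bystander: white label roll lying flat, 100 mm across, 62 mm high; origin: centre of its underside.
- marker_roll: Bystander: narrow tape ring lying flat, 60 mm across, 15 mm high; origin: centre of its underside.
Not all that is in view belongs to the job. Leave any purple or turquoise look-alike of the short_spacer alone.

How it is judged (in metres and radians):
On the way, in this order (a step that is already met when the one before it is completed fails the run):
1. both loose spacers lie flat in the empty pockets of their own rows, the lid still leaned back (x of long_spacer in the frame of long_pocket between -0.008 and 0.008 m and y of long_spacer in the frame of long_pocket between -0.007 and 0.007 m and z of long_spacer in the frame of long_pocket between -0.0035 and 0.0035 m and angle between the x axis of each of long_spacer, short_spacer and the x axis of case, either way round below 0.2 rad and x of short_spacer in the frame of short_pocket between -0.008 and 0.008 m and y of short_spacer in the frame of short_pocket between -0.007 and 0.007 m and z of short_spacer in the frame of short_pocket between -0.0035 and 0.0035 m and value of joint lid above 1.5 rad), for 0.2 s.
2. the lid has been brought forward and is held by the gripper at 60 degrees (value of joint lid between 0.947 and 1.147 rad and velocity of joint lid between -0.1 and 0.1 rad/s and contact force between the fingers and case above 0.3 N), for 0.2 s.
At the end, for the whole second after the job is handed in: Lid at rest at 60 +- 6 degrees, gripper fingers pressing on it by over 0.3 N; each loose spacer flat in the empty pocket of its own row (within 8 mm along, 7 mm across, 3.5 mm in height of the floor centre, 0.2 rad in direction) (all of step 2 and x of long_spacer in the frame of long_pocket between -0.008 and 0.008 m and y of long_spacer in the frame of long_pocket between -0.007 and 0.007 m and z of long_spacer in the frame of long_pocket between -0.0035 and 0.0035 m and angle between the x axis of each of long_spacer, short_spacer and the x axis of case, either way round below 0.2 rad and x of short_spacer in the frame of short_pocket between -0.008 and 0.008 m and y of short_spacer in the frame of short_pocket between -0.007 and 0.007 m and z of short_spacer in the frame of short_pocket between -0.0035 and 0.0035 m); the arm keeps its last pose, push and grip.
It fails at once if the lid dropped towards shut (below 40 degrees) (value of joint lid below 0.7 rad).
It fails at once if a spacer already packed was shifted by more than 15 mm (distance of any of packed_long0, packed_long1, packed_short0, packed_short1 from where it was at the start of the episode above 0.015 m).
It fails at once if another thing on the table was moved by more than 30 mm (distance of any of coaster_stack_4, label_roll, marker_roll from where it was at the start of the episode above 0.03 m).
It also fails if it takes over 67 s, if anything falls off the work surface, if the arm or the gripper's body presses on something with over 40 N, if the wrist force passes 120 N, or if a joint passes its speed limit or range.

## Robot

A 6-joint arm with a two-finger parallel gripper is mounted at the origin on a cart in front of the work surface, level with it; the furniture and walls round the work are solid. World frame = base frame: x ahead of the robot, y to its left, z up, the work surface at z = 0. Lengths are in m, angles in degrees, forces in N, time in s.
With the tool pointing down it reaches from about 0.4 to 0.825 m from the base axis. Payload 7 kg.
Tool frame: the origin (TCP) lies midway between the tips of the shut fingers; the grasp point (between the pads) lies 19 mm behind it; z points along the fingers, y is the direction in which the jaws open and shut (so a half turn about z gives the same grasp; the last joint's range is limited). The gripper opens to 88 mm and grips with 3 to 60 N. Pads are 19 mm wide; open, the fingers measure 130 mm over their backs; the gripper's body (78 mm by 193 mm) begins 47 mm behind the grasp point.
Start: joints at [85.892, 20.546, 0.682, 0, -70.136, -16.507], TCP at [0.238, 0.632, 0.227] pointing down, gripper open.
Joint ranges: [-176.03, 176.03], [-82.01, 121.73], [-58.28, 71.71], [-173.87, 95.51], [-174.79, -0.11], [-173.66, 173.66]. Speed limits (degrees/s): [136.94, 136.94, 172.46, 180, 180, 180].

## Interface

Orientations are given as a 3x3 rotation matrix whose columns are the frame's x, y, z axes.
In Python, from rig import robot gives the robot as it stands. Calls block until the motion is done:
- robot.goto(position, orientation): joint-space move of the TCP to a pose.
- robot.servo_line(position, ori=None, speed=0.15): straight line of the TCP; ori=None keeps the orientation; speed is the mean speed in m/s.
- robot.movej(angles): joint-space move.
- robot.move_gripper(opening): opening from 0.0 (shut) to 1.0 (fully open); the grip force is fixed at half the most; returns when the fingers have stopped.
- robot.dwell(seconds).
- robot.ik(position, orientation): joint angles nearest the present ones, or None.
- robot.grab_frame(name): name is "scene" or "side" or "wrist"; returns (picture, depth): 384x512x3 uint8, red, green, blue; 384x512 float32, m along the optical axis (not along the pixel's ray), 0 where there is no reading.
- robot.camera_info(name): a dict with "vfov" (degrees; the focal length in pixels is half the picture's height over the tangent of half this angle, whatever the lens; pixels are square), "cx", "cy" (the principal point, pixels), "view" (4x4, takes a point from world to camera coordinates); the wrist camera has in their place "T_tool_cam" (4x4, takes a point from camera to tool coordinates, whose origin is the TCP and whose axes are the flange's). Camera axes: x right, y down, z forward; pixel columns grow to the right and rows downward; lengths in m; the calibration is good to about 2 mm. A picture is of the moment at which its call begins: read the wrist's pose just before it. camera_info takes no time and is no camera call.
A pose or a line that the arm cannot do raises robot.Unreachable and nothing moves.
- robot.job_done(): hands the job in, once; it reports no verdict.
Readings, each from a call of its own:
- robot.read_t(): time.
- robot.read_qpos(): joint angles.
- robot.read_qvel(): joint speeds.
- robot.read_effort(): joint torques, N m.
- robot.read_position(): TCP position.
- robot.read_tcp_rot(): TCP orientation.
- robot.read_force(): force on the tool from outside, world axes, zero at the start.
- robot.read_ft_torque(): the same for the moment, N m.
- robot.read_grip_width(): opening from 0.0 (shut) to 1.0 (fully open).
Only numpy, scipy, OpenCV 4.12 (cv2) and the standard library are available. Lean on these libraries where they do the work, as an engineer would, in place of code of your own. Each camera call takes 0.05 s, during which the arm holds its last target.

## Working session

There is one attempt and no reset: what is moved stays moved. The work goes in short steps, each a Python script; the robot and the scene stay as the last script left them, time stands still between calls to the robot, and variables do not carry over. Pictures are saved under pics/ and viewed, and the job is handed in when it is done.

```bash
ls; mkdir -p pics; python3 - <<'E'
from rig import robot
import cv2, numpy as np
np.set_printoptions(precision=4,suppress=True)
for n in ["scene","side","wrist"]:
    p=robot.read_position();R=robot.read_tcp_rot()
    im,d=robot.grab_frame(n); cv2.imwrite(f"pics/{n}0.png",im[:,:,::-1]); np.save(f"pics/{n}0_d.npy",d)
    print(n,robot.camera_info(n))
print(p,R,robot.read_t())
E
```

```text
pics
scene {'vfov': 56.31427096479861, 'cx': 257.2688398838177, 'cy': 192.15333830503022, 'view': array([[ 0.6426, -0.7662,  0.0055, -0.2968],
       [-0.4174, -0.356 , -0.8361,  0.2869],
       [ 0.6426,  0.5349, -0.5486,  0.8161],
       [ 0.    ,  0.    ,  0.    ,  1.    ]])}
side {'vfov': 52.21958401367627, 'cx': 248.97826518191212, 'cy': 191.10467819776673, 'view': array([[-0.989 , -0.1468,  0.0164,  0.5489],
       [-0.0903,  0.5129, -0.8537,  0.0692],
       [ 0.1169, -0.8458, -0.5205,  1.2885],
       [ 0.    ,  0.    ,  0.    ,  1.    ]])}
wrist {'vfov': 65.86871511881252, 'cx': 257.8758619784322, 'cy': 192.35986717157482, 'T_tool_cam': array([[-0.0005, -0.9624, -0.2717,  0.074 ],
       [ 1.    , -0.0004, -0.0006,  0.0004],
       [ 0.0004, -0.2717,  0.9624, -0.1581],
       [ 0.    ,  0.    ,  0.    ,  1.    ]])}
[0.2375 0.6314 0.2257] [[ 0.9359 -0.3522 -0.0004]
 [-0.3522 -0.9359 -0.0014]
 [ 0.0002  0.0015 -1.    ]] 0.15
```

View pics/scene0.png

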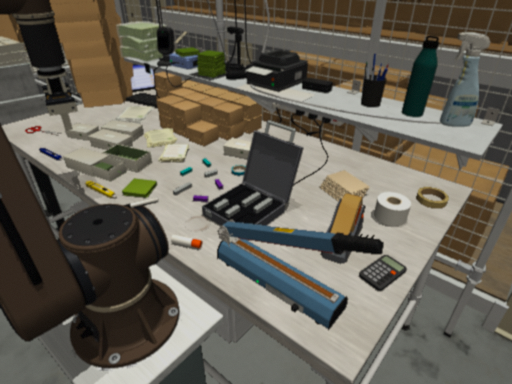

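View pics/side0.png

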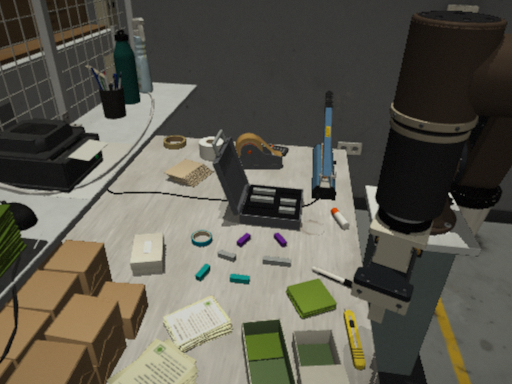

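View pics/wrist0.png

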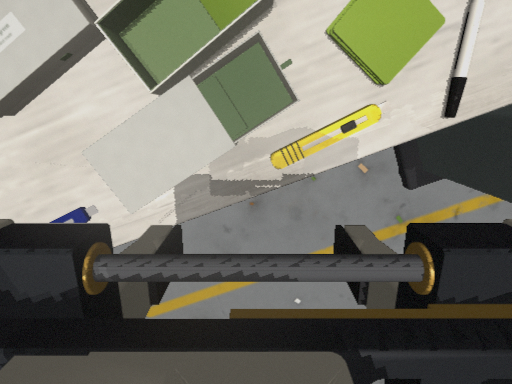

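The side view shows the case at about (270,205). There are two grey bars: (277,261), the longer, is the long_spacer candidate, and (227,255) the short_spacer candidate. The look-alikes are purple at (243,239) and (280,239), and turquoise at (203,271) and (240,279). I'll enlarge that area to confirm.

```bash
cat > h.py <<'E'
from rig import robot
import cv2, numpy as np
np.set_printoptions(precision=4,suppress=True)
def K(ci):
    f=192/np.tan(np.radians(ci['vfov'])/2); return f,ci['cx'],ci['cy']
def campose(name,p=None,R=None):
    ci=robot.camera_info(name)
    if name=='wrist':
        T=np.eye(4);T[:3,:3]=R;T[:3,3]=p; T=T@ci['T_tool_cam']
    else: T=np.linalg.inv(ci['view'])
    return T,K(ci)
def plane(uv,T,k,z):
    uv=np.atleast_2d(uv).astype(float); f,cx,cy=k
    d=np.c_[(uv[:,0]-cx)/f,(uv[:,1]-cy)/f,np.ones(len(uv))]@T[:3,:3].T
    return T[:3,3]+d*((z-T[2,3])/d[:,2])[:,None]
def depthpts(d,T,k):
    f,cx,cy=k; v,u=np.mgrid[:384,:512]
    c=np.stack([(u-cx)/f*d,(v-cy)/f*d,d],-1)
    w=c@T[:3,:3].T+T[:3,3]; w[d==0]=np.nan; return w
def proj(P,T,k):
    f,cx,cy=k; c=(np.atleast_2d(P)-T[:3,3])@T[:3,:3]
    return np.c_[c[:,0]/c[:,2]*f+cx,c[:,1]/c[:,2]*f+cy]
def snap(name,tag):
    p=robot.read_position();R=robot.read_tcp_rot()
    im,d=robot.grab_frame(name); cv2.imwrite(f'pics/{tag}.png',im[:,:,::-1])
    np.savez(f'pics/{tag}.npz',im=im,d=d,p=p,R=R)
    return im,d,p,R
def down(yaw): # tool y axis at angle yaw(deg) in world
    a=np.radians(yaw); y=np.array([np.cos(a),np.sin(a),0]); z=np.array([0,0,-1.]); return np.c_[np.cross(y,z),y,z]
E
python3 - <<'E'
from h import *
im=cv2.imread('pics/side0.png'); c=im[125:290,180:320]
cv2.imwrite('pics/side0c.png',cv2.resize(c,None,fx=5,fy=5,interpolation=cv2.INTER_CUBIC)[:,:][:825,:700] if False else cv2.resize(c,None,fx=3.6,fy=3.6,interpolation=cv2.INTER_CUBIC))
T,k=campose('side'); d=np.load('pics/side0_d.npy'); w=depthpts(d,T,k)
for uv in [(277,261),(227,255),(243,239),(280,239),(203,271),(240,279),(270,222),(240,217),(303,220)]:
    print(uv,w[uv[1],uv[0]],plane(uv,T,k,.016))
E
```

```text
(277, 261) [0.4302 0.3293 0.0133] [[0.43   0.3324 0.016 ]]
(227, 255) [0.5668 0.3304 0.0158] [[0.5667 0.3307 0.016 ]]
(243, 239) [0.5352 0.2528 0.0146] [[0.5349 0.2546 0.016 ]]
(280, 239) [0.4298 0.232  0.0123] [[0.4297 0.2367 0.016 ]]
(203, 271) [0.6164 0.3998 0.0135] [[0.6156 0.4024 0.016 ]]
(240, 279) [0.5166 0.415  0.0157] [[0.5165 0.4153 0.016 ]]
(270, 222) [0.4665 0.1599 0.017 ] [[0.4666 0.1584 0.016 ]]
(240, 217) [0.5598 0.1589 0.0239] [[0.5616 0.1479 0.016 ]]
(303, 220) [0.3662 0.1098 0.0014] [[0.3668 0.1306 0.016 ]]
```

View pics/side0c.png

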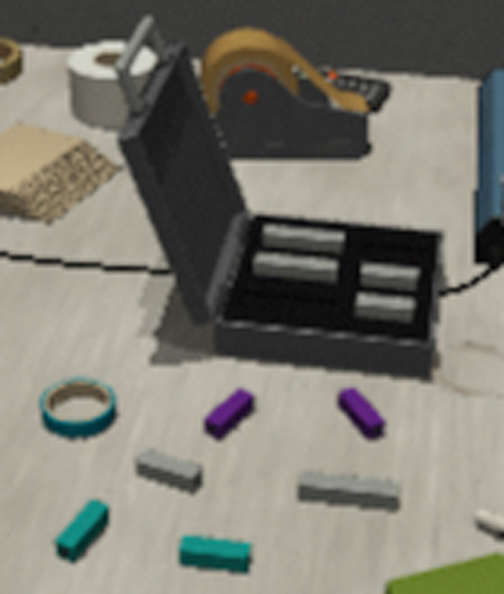

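Confirmed: the grey bars are the targets. The long one is at world (0.43,0.33) and the short one at (0.567,0.33). Next is a wrist view covering the spacers and the case.

```bash
python3 - <<'E'
from h import *
robot.goto([0.40,0.25,0.30],down(-90))
robot.dwell(0.2)
im,d,p,R=snap('wrist','w1'); print(p,robot.read_t(),robot.read_force())
cv2.imwrite('pics/w1b.png',cv2.resize(im[:,:,::-1],None,fx=1.5,fy=1.5,interpolation=cv2.INTER_CUBIC))
E
```

```text
[0.3999 0.2506 0.2996] 1.9583 [ 0.65   -0.3638 -0.0298]
```

View pics/w1b.png

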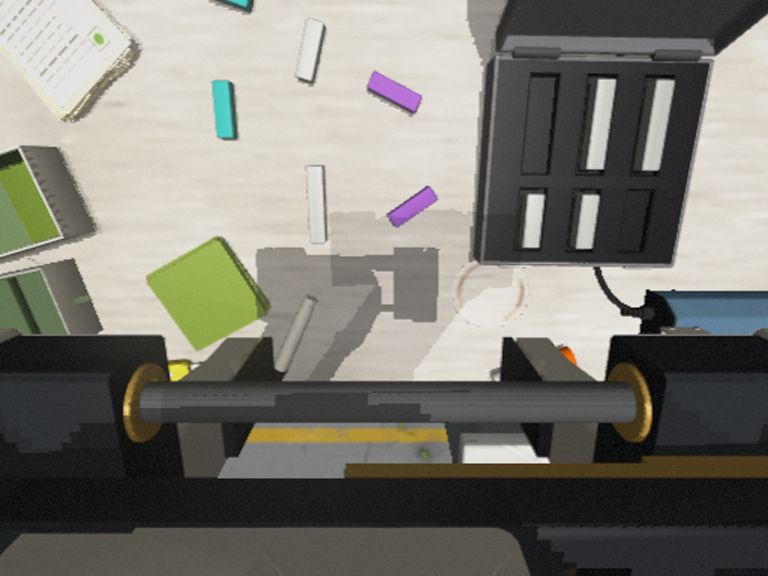

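The short spacer is at about (310,50), the long at (316,204) and the case at (590,160) in this 1.5x picture, with the empty pockets at (540,123) and (635,220). Next I'll measure with crops and depth.

```bash
python3 - <<'E'
from h import *
z=np.load('pics/w1.npz'); im,d,p,R=z['im'],z['d'],z['p'],z['R']
T,k=campose('wrist',p,R); w=depthpts(d,T,k)
cv2.imwrite('pics/w1case.png',cv2.resize(im[20:190,305:490,::-1],None,fx=3.5,fy=3.5,interpolation=cv2.INTER_CUBIC))
print('table z',np.nanmedian(w[60:100,160:200,2]))
g=im.astype(int)
for nm,(u0,u1,v0,v1) in dict(short=(190,222,5,62),long=(195,225,100,172)).items():
    zz=w[v0:v1,u0:u1]; m=((zz[...,2]>0.011)&(zz[...,2]<0.03)).astype(np.uint8)
    n,l,s,_=cv2.connectedComponentsWithStats(m); i=1+np.argmax(s[1:,4]); m=(l==i)
    P=zz[m]; print(nm,m.sum(),'z',np.median(P[:,2]),s[i])
    v,u=np.nonzero(m); W=plane(np.c_[u+u0,v+v0],T,k,.016)[:,:2]
    r=cv2.minAreaRect(W.astype(np.float32)*1000); print(r, P.mean(0)); print(cv2.boxPoints(r))
E
```

```text
table z 0.00011651669957274402
short 504 z 0.0158992657919661 [  6   7  20  43 504]
((571.1712646484375, 320.12689208984375), (16.668506622314453, 50.15717697143555), 74.62103271484375) [0.5717 0.3202 0.0159]
[[544.7804 318.742 ]
 [593.1416 305.4402]
 [597.5621 321.5118]
 [549.2009 334.8136]]
long 571 z 0.01591566307200698 [  9  10  13  52 571]
((434.88153076171875, 320.1532287597656), (73.88874816894531, 16.5091609954834), 0.03669646382331848) [0.4351 0.3202 0.0158]
[[397.9319 328.3842]
 [397.9424 311.875 ]
 [471.8312 311.9223]
 [471.8206 328.4315]]
```

View pics/w1case.png

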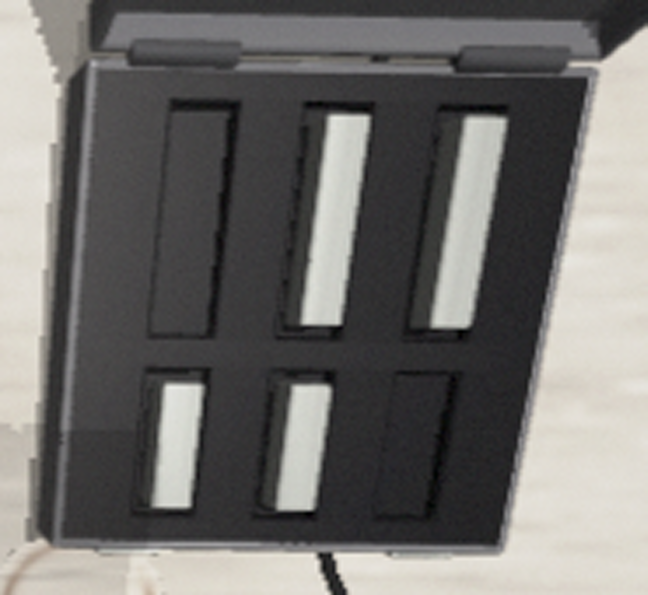

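```bash
python3 - <<'E'
from h import *
from scipy.optimize import least_squares
z=np.load('pics/w1.npz'); im,d,p,R=z['im'],z['d'],z['p'],z['R']
T,k=campose('wrist',p,R); w=depthpts(d,T,k)
to=lambda c:(np.array(c,float)+.5)/3.5-.5+np.array([305,20])
c=[(60,545),(500,550),(598,68),(90,62)]
W=plane(to(c),T,k,.036); print(W)
L=np.array([[-.0925,.095],[-.0925,-.095],[.0925,-.095],[.0925,.095]])
def fit(L,W):
    def f(x):
        a=x[2];M=np.array([[np.cos(a),-np.sin(a)],[np.sin(a),np.cos(a)]]);return (L@M.T+x[:2]-W[:,:2]).ravel()
    r=least_squares(f,[.48,.05,0]);return r.x,r.fun.reshape(-1,2)
x,res=fit(L,W);print('rim',x[:2],np.degrees(x[2]),res)
# pocket mouths at .036
P={'long':[(170,101),(240,103),(150,337)],}
# packed tops and rim mask
m=((w[...,2]>.033)&(w[...,2]<.0395)&(w[...,1]<.17)).astype(np.uint8); m[:, :305]=0
n,l,s,_=cv2.connectedComponentsWithStats(m); i=1+np.argmax(s[1:,4]); v,u=np.nonzero(l==i)
r=cv2.minAreaRect((plane(np.c_[u,v],T,k,.036)[:,:2]*1000).astype(np.float32)); print('rimmask',r)
m=((w[...,2]>.043)&(w[...,2]<.05)&(w[...,1]<.17)&(w[...,0]<.6)&(im.sum(-1)>400)).astype(np.uint8); m[:, :305]=0
n,l,s,_=cv2.connectedComponentsWithStats(m)
for i in range(1,n):
    if s[i,4]>60:
        v,u=np.nonzero(l==i); r=cv2.minAreaRect((plane(np.c_[u,v],T,k,.046)[:,:2]*1000).astype(np.float32)); print('packed',s[i],r)
# pockets floors
def loc(q,x):
    a=x[2];M=np.array([[np.cos(a),-np.sin(a)],[np.sin(a),np.cos(a)]]);return (np.atleast_2d(q)[:,:2]-x[:2])@M
lp=plane(to([(170,103),(240,103),(212,337),(150,337)]),T,k,.036); sp=plane(to([(396,372),(460,374),(434,517),(374,515)]),T,k,.036)
print('long mouth',loc(lp,x),loc(lp,x).mean(0),lp.mean(0));print('short',loc(sp,x),loc(sp,x).mean(0),sp.mean(0))
E
```

```text
[[ 0.3803  0.157   0.036 ]
 [ 0.3782 -0.0263  0.036 ]
 [ 0.5602 -0.0307  0.036 ]
 [ 0.5621  0.1567  0.036 ]]
rim [0.4702 0.0642] -0.6839549553656002 [[-0.0015  0.0033]
 [-0.0017 -0.0034]
 [ 0.0014 -0.0012]
 [ 0.0017  0.0014]]
rimmask ((478.4950256347656, 65.61640930175781), (189.82666015625, 205.3102569580078), 89.04235076904297)
packed [391  53  19  60 688] ((505.7248840332031, 64.30717468261719), (15.049132347106934, 72.78544616699219), 89.0904769897461)
packed [428  53  22  61 692] ((505.07806396484375, 14.328939437866211), (14.881415367126465, 74.02452850341797), 89.04906463623047)
packed [349 129  14  36 378] ((422.918701171875, 115.58419799804688), (15.02798080444336, 48.26972198486328), 89.08615112304688)
packed [384 130  15  36 389] ((421.6191101074219, 65.71772766113281), (14.80410099029541, 48.51172637939453), 89.08296966552734)
long mouth [[ 0.0774  0.0628]
 [ 0.0777  0.0368]
 [-0.0066  0.0378]
 [-0.0069  0.0623]] [0.0354 0.0499] [0.5062 0.1137 0.036 ]
short [[-0.0191 -0.0368]
 [-0.0196 -0.0623]
 [-0.0773 -0.0617]
 [-0.0768 -0.0368]] [-0.0482 -0.0494] [0.4214 0.0153 0.036 ]
```

```bash
python3 - <<'E'
from h import *
print(robot.ik([.4349,.3202,.03],down(90)),robot.ik([.5065,.114,.05],down(89)),robot.ik([.421,.0155,.05],down(89)),robot.ik([.5712,.3201,.03],down(74.6)))
robot.goto([0.56,0.25,0.31],down(90))
robot.dwell(0.2)
im,d,p,R=snap('wrist','w2'); print(p,robot.read_t())
cv2.imwrite('pics/w2b.png',cv2.resize(im[:,:,::-1],None,fx=1.5,fy=1.5,interpolation=cv2.INTER_CUBIC))
T,k=campose('wrist',p,R); w=depthpts(d,T,k)
m=((w[...,2]>.043)&(w[...,2]<.05)&(w[...,1]<.17)&(w[...,0]<.6)&(im.sum(-1)>400)).astype(np.uint8)
n,l,s,_=cv2.connectedComponentsWithStats(m)
for i in range(1,n):
    if s[i,4]>60:
        v,u=np.nonzero(l==i); r=cv2.minAreaRect((plane(np.c_[u,v],T,k,.046)[:,:2]*1000).astype(np.float32)); print('packed',s[i],r)
m=((w[...,2]>.011)&(w[...,2]<.02)&(w[...,1]>.25)&(w[...,1]<.37)&(im.max(-1).astype(int)-im.min(-1)<40)).astype(np.uint8)
n,l,s,_=cv2.connectedComponentsWithStats(m)
for i in range(1,n):
    if s[i,4]>200:
        v,u=np.nonzero(l==i); r=cv2.minAreaRect((plane(np.c_[u,v],T,k,.016)[:,:2]*1000).astype(np.float32)); print('loose',s[i],r)
E
```

```text
[  57.1651   20.1568  -29.9153   -0.      -39.9279 -147.1651] [  34.3652   16.8571  -31.5113   -0.      -41.6317 -125.3652] [  29.191     8.6049  -43.4484   -0.      -37.9467 -120.191 ] [  46.2993   28.7168  -14.6546    0.      -46.6286 -151.6993]
[0.5599 0.2501 0.3101] 4.6667
packed [110  36  15  41 477] ((421.4370422363281, 65.26081848144531), (15.278346061706543, 48.38967514038086), 89.12386322021484)
packed [149  37  14  41 482] ((422.6422119140625, 115.25587463378906), (15.451807975769043, 48.477874755859375), 89.078857421875)
packed [ 79  94  19  55 606] ((504.72711181640625, 14.10540771484375), (15.370837211608887, 73.01610565185547), 89.16983795166016)
packed [116  95  17  55 610] ((506.0785827636719, 63.93749237060547), (15.336197853088379, 73.1856460571289), 89.12386322021484)
loose [301  42  13  56 646] ((434.81573486328125, 318.97283935546875), (72.71802520751953, 16.594623565673828), 0.3089599311351776)
loose [294 149  19  33 339] ((571.60791015625, 319.2522277832031), (16.526493072509766, 50.178497314453125), 74.37418365478516)
```

View pics/w2b.png

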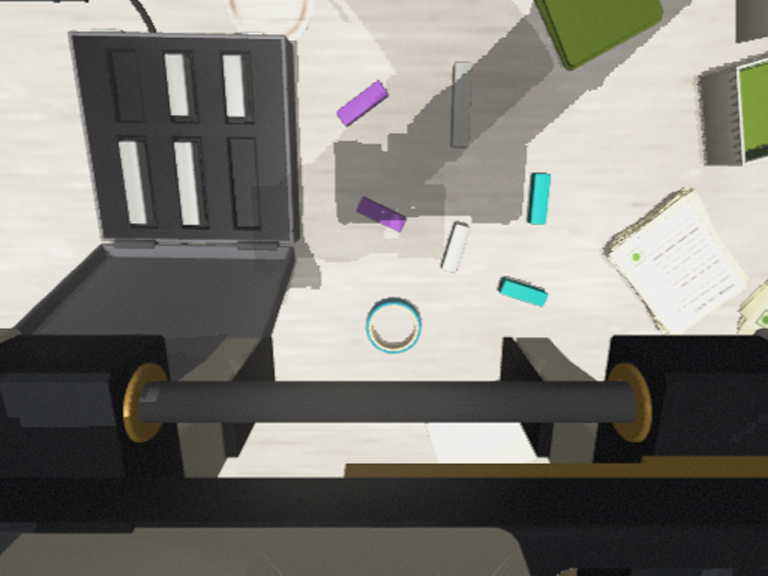

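The two views, half a turn apart, agree to about 1 mm. I'll pick the long spacer.

```bash
cat >> h.py <<'E'
def pick(x,y,yaw):
    R=down(yaw); robot.move_gripper(0.5)
    robot.goto([x,y,.07],R); robot.servo_line([x,y,.0075],speed=.08)
    robot.move_gripper(0.0); g=robot.read_grip_width()
    robot.servo_line([x,y,.11],speed=.15); print('grip',g,robot.read_grip_width(),robot.read_force(),robot.read_t())
E
python3 - <<'E'
from h import *
pick(.4349,.3196,90.1)
robot.goto([.5067,.1138,.12],down(89.1)); robot.dwell(.2)
snap('side','s2'); im,d,p,R=snap('wrist','w3'); print(p,robot.read_t())
s=cv2.imread('pics/s2.png')[130:260,190:340]; w=cv2.imread('pics/w3.png')
cv2.imwrite('pics/c3.png',np.hstack([cv2.resize(s,(415,360)),cv2.resize(w,(384,360))]))
E
```

```text
grip 0.1730319340273174 0.17820975835363134 [-0.3507  0.0317 -1.8229] 8.9917
[0.5065 0.1147 0.1198] 10.1667
```

View pics/c3.png

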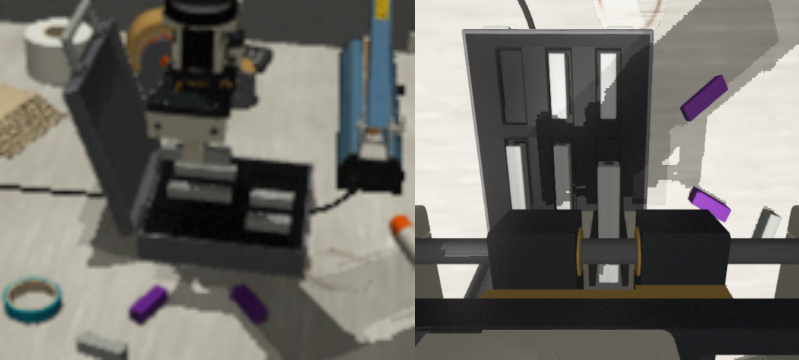

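The spacer is held level, aligned over its pocket. Lowering it while watching force.

```bash
cat >> h.py <<'E'
def place(x,y,yaw):
    robot.servo_line([x,y,.055],down(yaw),speed=.12); print(robot.read_position(),robot.read_force())
    robot.servo_line([x,y,.0385],speed=.03); robot.dwell(.1); print(robot.read_position(),robot.read_force())
    robot.move_gripper(0.36); print('w',robot.read_grip_width())
    robot.servo_line([x,y,.13],speed=.12); print(robot.read_t())
E
python3 - <<'E'
from h import *
place(.5067,.1138,89.1)
R=down(89.1)
robot.goto([.48,.25,.25],R)
snap('wrist','w4'); cv2.imwrite('pics/w4b.png',cv2.resize(cv2.imread('pics/w4.png'),None,fx=1.5,fy=1.5))
E
```

```text
[0.5071 0.114  0.0554] [-0.0399  0.0283 -0.7915]
[0.5068 0.1138 0.0386] [-0.2226 -0.4624 -1.0477]
w 0.3598071073044183
13.125
```

View pics/w4b.png

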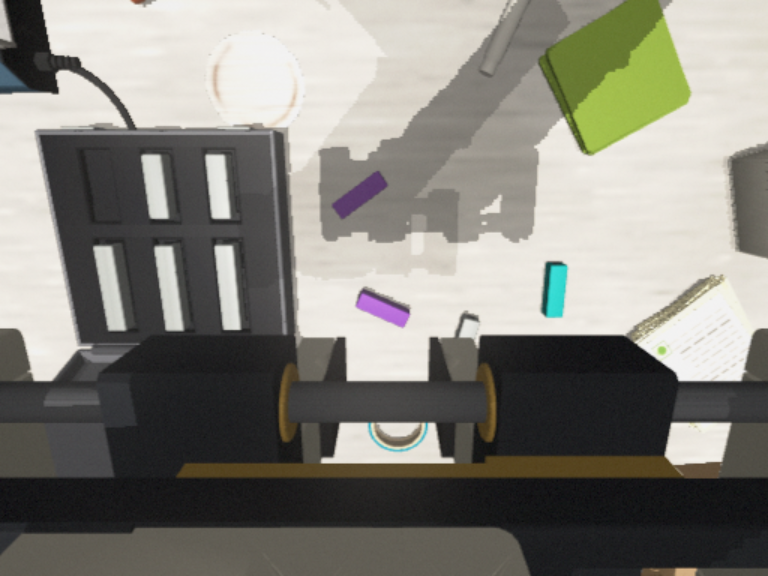

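The long one sits flat in its pocket at (228,285). Now I'll check what stands near the short pocket (the blue tool) before going there.

```bash
python3 - <<'E'
from h import *
z=np.load('pics/w4.npz');T,k=campose('wrist',z['p'],z['R']);w=depthpts(z['d'],T,k)
v,u=83+(285-127)//1.5*0+107,152
m=((w[...,2]>.043)&(w[...,2]<.05)&(w[...,1]<.17)&(w[...,0]<.6)&(z['im'].sum(-1)>400)).astype(np.uint8)
n,l,s,_=cv2.connectedComponentsWithStats(m)
for i in range(1,n):
    if s[i,4]>100:
        v,u=np.nonzero(l==i); r=cv2.minAreaRect((plane(np.c_[u,v],T,k,.046)[:,:2]*1000).astype(np.float32)); print('packed',r, np.median(w[l==i][:,2]))
for nm in ['scene','side']:
    T,k=campose(nm); w=depthpts(np.load(f'pics/{nm}0_d.npy'),T,k).reshape(-1,3)
    for a in np.arange(.28,.6,.04):
      for b in np.arange(-.24,.0,.04):
        q=w[(w[:,0]>a)&(w[:,0]<a+.04)&(w[:,1]>b)&(w[:,1]<b+.04)]
        if len(q) and q[:,2].max()>.05: print(nm,round(a,2),round(b,2),round(q[:,2].max(),3),end=' | ')
    print()
E
```

```text
packed ((421.47509765625, 65.37346649169922), (15.409111022949219, 48.697296142578125), 89.04364776611328) 0.04587568218222349
packed ((422.2635803222656, 115.33392333984375), (15.542094230651855, 48.69224548339844), 89.03838348388672) 0.04598178769544059
packed ((505.3175354003906, 113.61537170410156), (15.477568626403809, 73.45623779296875), 88.95972442626953) 0.04597910928912527
packed ((505.08074951171875, 14.03353500366211), (15.432501792907715, 73.60957336425781), 89.00110626220703) 0.045864208413989
packed ((505.8568115234375, 63.977516174316406), (15.434407234191895, 73.58611297607422), 89.04364776611328) 0.0459058748646779
scene 0.28 -0.24 0.191 | scene 0.28 -0.2 0.176 | scene 0.28 -0.16 0.159 | scene 0.28 -0.12 0.143 | scene 0.28 -0.08 0.126 | scene 0.28 -0.04 0.11 | scene 0.32 -0.24 0.059 | scene 0.32 -0.2 0.06 | scene 0.32 -0.16 0.06 | scene 0.32 -0.12 0.06 | scene 0.32 -0.08 0.058 | scene 0.32 -0.04 0.108 | scene 0.48 -0.24 0.085 | scene 0.52 -0.24 0.12 | scene 0.56 -0.24 0.13 | scene 0.56 -0.2 0.107 | scene 0.56 -0.04 0.144 | 
side 0.28 -0.24 0.19 | side 0.28 -0.2 0.177 | side 0.28 -0.16 0.159 | side 0.28 -0.12 0.144 | side 0.28 -0.08 0.131 | side 0.28 -0.04 0.113 | side 0.32 -0.24 0.058 | side 0.32 -0.2 0.059 | side 0.32 -0.16 0.059 | side 0.32 -0.12 0.057 | side 0.32 -0.08 0.069 | side 0.32 -0.04 0.107 | side 0.44 -0.24 0.054 | side 0.48 -0.24 0.079 | side 0.52 -0.24 0.119 | side 0.52 -0.2 0.085 | side 0.56 -0.24 0.128 | side 0.56 -0.2 0.113 | side 0.56 -0.04 0.134 |
```

```bash
python3 - <<'E'
from h import *
pick(.5714,.3197,74.5)
robot.goto([.4209,.0157,.14],down(89.1)); robot.dwell(.2)
snap('side','s5'); im,d,p,R=snap('wrist','w5'); print(p,robot.read_t())
s=cv2.imread('pics/s5.png')[130:260,190:340]; w=cv2.imread('pics/w5.png')
cv2.imwrite('pics/c5.png',np.hstack([cv2.resize(s,(415,360)),cv2.resize(w,(384,360))]))
E
```

```text
grip 0.179514215996162 0.17875435684141167 [-0.3124  0.3239 -1.4453] 17.6333
[0.4213 0.0162 0.1397] 19.2167
```

View pics/c5.png

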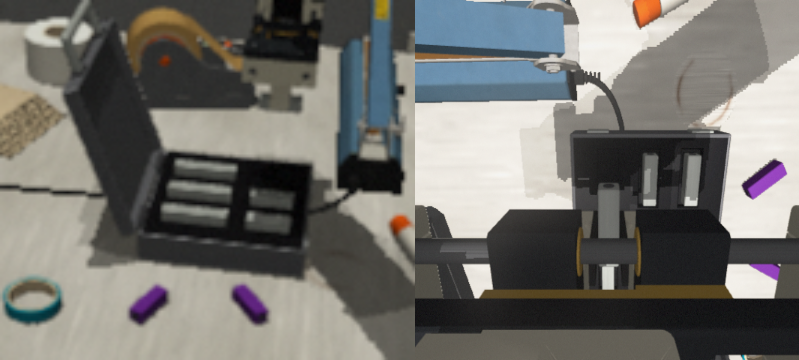

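Held and aligned. Place it, then look from above at the case and the handle bar.

```bash
python3 - <<'E'
from h import *
place(.4209,.0157,89.1)
robot.servo_line([.4209,.0157,.30],speed=.25)
robot.goto([.58,.17,.40],down(179.1)); robot.dwell(.2)
im,d,p,R=snap('wrist','w6'); print(p,robot.read_t())
cv2.imwrite('pics/w6b.png',cv2.resize(im[:,:,::-1],None,fx=1.5,fy=1.5,interpolation=cv2.INTER_CUBIC))
T,k=campose('wrist',p,R);w=depthpts(d,T,k)
m=((w[...,2]>.043)&(w[...,2]<.05)&(w[...,1]<.17)&(w[...,0]<.6)&(im.sum(-1)>400)).astype(np.uint8)
n,l,s,_=cv2.connectedComponentsWithStats(m)
for i in range(1,n):
    if s[i,4]>80:
        v,u=np.nonzero(l==i); r=cv2.minAreaRect((plane(np.c_[u,v],T,k,.046)[:,:2]*1000).astype(np.float32)); print('packed',r, np.median(w[l==i][:,2]))
m=(w[...,2]>.235)&(w[...,2]<.265)&(w[...,0]>.6)
P=w[m]; print('bar',len(P),P.min(0),P.max(0),np.median(P,0))
for a in np.arange(-.02,.15,.02):
    q=P[abs(P[:,1]-a)<.01]
    if len(q): print(round(a,2),len(q),np.median(q,0),q[:,2].max())
E
```

```text
[0.4213 0.0159 0.0554] [ 0.1752 -0.27   -0.3996]
[0.421  0.0158 0.0386] [-0.2825 -0.0866 -0.8659]
w 0.36038710310948957
22.3417
[0.5797 0.1696 0.4002] 24.75
packed ((506.13177490234375, 13.742059707641602), (14.564323425292969, 73.54808807373047), 89.02088165283203) 0.04583189192895187
packed ((421.9790344238281, 15.181066513061523), (14.562745094299316, 49.001731872558594), 89.02088165283203) 0.045910981430520525
packed ((506.564697265625, 63.94499206542969), (13.881355285644531, 72.39262390136719), 89.0239486694336) 0.045981615715044055
packed ((422.3700866699219, 65.38031768798828), (13.87986946105957, 48.93061828613281), 89.02315521240234) 0.04594503813107531
packed ((506.2398681640625, 113.9018325805664), (13.042495727539062, 72.6926040649414), 89.02708435058594) 0.04605936541979749
packed ((422.9493103027344, 115.31707763671875), (13.041110038757324, 48.65105438232422), 89.02644348144531) 0.04598390316361395
bar 3329 [0.6388 0.0059 0.235 ] [0.8687 0.3486 0.2524] [0.8544 0.1351 0.2411]
0.0 48 [0.6458 0.0087 0.2472] 0.25061316293724745
0.02 356 [0.6464 0.0185 0.2487] 0.2515120352972648
0.04 286 [0.6477 0.0399 0.249 ] 0.25168729976847976
0.06 273 [0.6479 0.0595 0.249 ] 0.25180184397782124
0.08 257 [0.6482 0.0797 0.249 ] 0.25152685882471165
0.1 266 [0.6482 0.1007 0.2489] 0.25236411796510094
0.12 151 [0.65   0.1145 0.2425] 0.25077381612791183
0.14 133 [0.8559 0.141  0.2386] 0.2409604405630425
```

View pics/w6b.png

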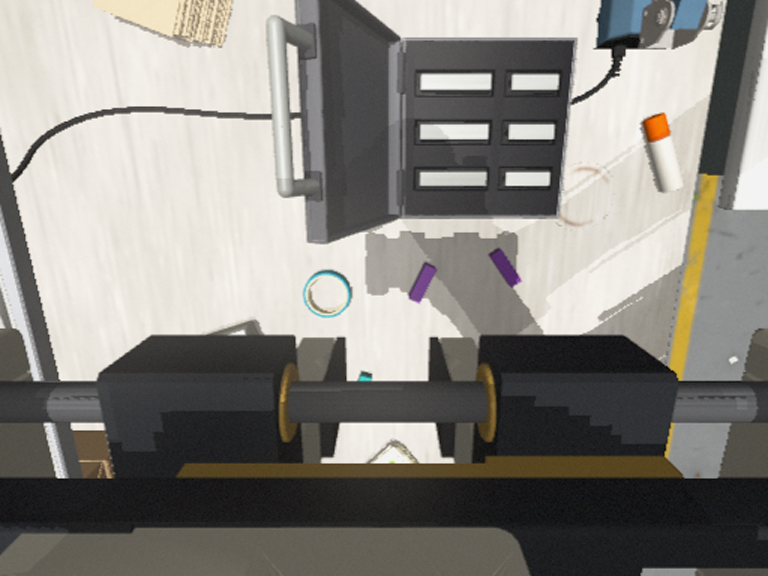

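All six spacers lie flat, with tops at 0.046 m. The placed ones are at (506.2,113.9) and (422.0,15.2), in line with their rows. The bar is at (0.648,0.0605) with its top at 0.2505, which matches the expected 0.244 axis height. Now I'll pinch the bar.

```bash
python3 - <<'E'
from h import *
R=down(179.1)
robot.move_gripper(0.5)
robot.goto([.648,.0605,.32],R); print(robot.read_force())
robot.servo_line([.648,.0605,.2275],speed=.10); print(robot.read_position(),robot.read_force())
robot.move_gripper(0.0); robot.dwell(.1)
print(robot.read_grip_width(),robot.read_position(),robot.read_force(),robot.read_t())
snap('side','s7'); cv2.imwrite('pics/s7c.png',cv2.resize(cv2.imread('pics/s7.png')[60:260,160:340],None,fx=3,fy=3,interpolation=cv2.INTER_CUBIC))
E
```

```text
[ 0.2448 -0.0361  0.2246]
[0.6484 0.0606 0.2284] [0.0043 0.9671 0.2611]
0.12718802824385622 [0.6482 0.0605 0.2276] [ 0.2671 -0.5823 -0.3697] 27.725
```

View pics/s7c.png

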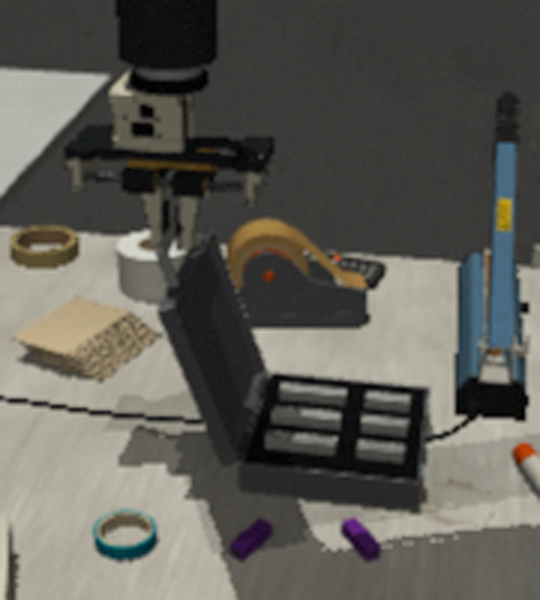

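The width of about 11–12 mm means the bar is between the pads. I'll follow the arc in 5° steps.

```bash
cat >> h.py <<'E'
def barpos(deg,hx=.5617,hy=.0619):
    a=np.radians(deg); lx=-.225*np.cos(a)+.010*np.sin(a); lz=.225*np.sin(a)+.010*np.cos(a)
    y=np.radians(-.92); return np.array([hx+lx*np.cos(y),hy+lx*np.sin(y),.036+lz])
E
python3 - <<'E'
from h import *
off=np.array([0,0,-.017])
print(barpos(110)+off)
for a in range(105,59,-5):
    robot.servo_line(barpos(a)+off,speed=.06)
    f=robot.read_force(); print(a,f,round(robot.read_grip_width(),3))
    if np.linalg.norm(f)>40: print('stop');break
robot.dwell(.3); print(robot.read_position(),robot.read_force(),robot.read_t())
snap('side','s8'); snap('scene','c8');T,k=campose('side'); print(proj([barpos(60),[.5617,.0619,.036]],T,k))
cv2.imwrite('pics/s8c.png',cv2.resize(cv2.imread('pics/s8.png')[60:260,160:340],None,fx=3,fy=3,interpolation=cv2.INTER_CUBIC))
E
```

```text
[0.648  0.0605 0.227 ]
105 [1.952  0.2304 3.2195] 0.122
100 [ 1.7919 -1.0962  4.0538] 0.13
95 [1.7405 0.1291 3.4158] 0.123
90 [ 1.2713  0.4677 -0.2485] 0.122
85 [ 0.309   1.1209 -2.492 ] 0.124
80 [ 1.0858  2.2427 -0.622 ] 0.123
75 [0.7168 2.078  0.8831] 0.126
70 [ 1.1811  1.9908 -2.3713] 0.128
65 [ 0.5243  3.4002 -1.5773] 0.125
60 [ 1.3966  3.5719 -2.3489] 0.127
[0.458  0.0636 0.2189] [ 0.8759  4.4563 -0.5872] 32.825
[[279.4394 143.7574]
 [244.3669 197.0645]]
```

View pics/s8c.png

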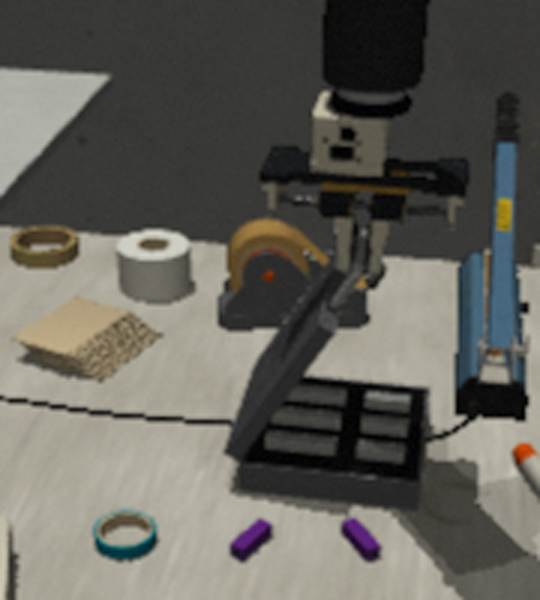

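The side view shows the lid forward and held at the bar (about (357,235) in the crop). I'll check the angle independently by fitting the lid plane to depth.

```bash
python3 - <<'E'
from h import *
for nm,tag in [('scene','c8'),('side','s8')]:
    z=np.load(f'pics/{tag}.npz');T,k=campose(nm);w=depthpts(z['d'],T,k).reshape(-1,3)
    yw=np.radians(-.92);dx=w[:,:2]-[.5617,.0619]
    lx=dx[:,0]*np.cos(yw)+dx[:,1]*np.sin(yw); ly=-dx[:,0]*np.sin(yw)+dx[:,1]*np.cos(yw); lz=w[:,2]-.036
    r=np.hypot(lx,lz); m=(abs(ly)<.093)&(r>.06)&(r<.175)&(lz>.02)&(lx<.05)
    # perp offset from a 60deg line
    a=np.radians(60); n=np.array([np.sin(a),np.cos(a)]); off=lx*n[0]+lz*n[1]
    print(nm,m.sum(),np.percentile(off[m],[5,25,50,75,95]))
    for lo,hi in [(-.006,.012),(.012,.03)]:
        q=m&(off>lo)&(off<hi)
        if q.sum()>50:
            P=np.c_[lx[q],lz[q]].astype(np.float32); v=cv2.fitLine(P,cv2.DIST_HUBER,0,.01,.01).ravel(); print(lo,q.sum(),np.degrees(np.arctan2(v[1],-v[0]))%180)
print(robot.read_grip_width(),robot.read_position(),robot.read_force(),robot.read_t())
E
```

```text
scene 593 [0.0017 0.0122 0.0128 0.0133 0.014 ]
-0.006 133 57.422333
0.012 460 60.113373
side 305 [0.0186 0.0189 0.0192 0.0195 0.0208]
0.012 305 59.948174
0.12554228993146604 [0.458  0.0636 0.2189] [-0.7006  3.0736 -0.5497] 32.925
```

```bash
python3 -c "
import cv2;i=cv2.imread('pics/c8.png')[110:240,180:330];cv2.imwrite('pics/c8c.png',cv2.resize(i,None,fx=4,fy=4,interpolation=cv2.INTER_CUBIC))"
```

```text
(no output)
```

View pics/c8c.png

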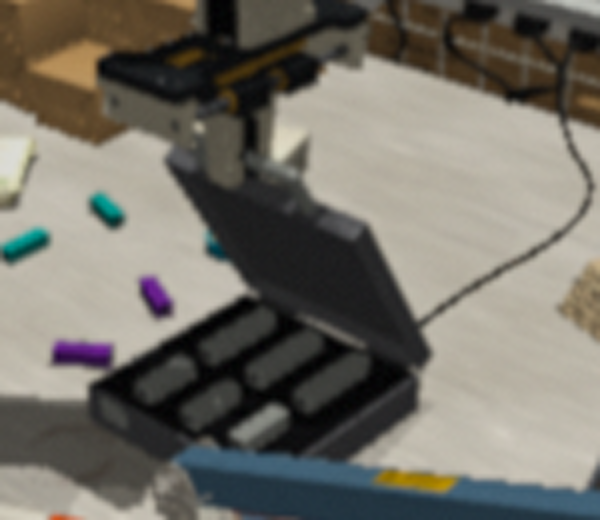

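The lid measures 60.1° and 59.9° in the two cameras, the bar is still pinched, and all six spacers are in their pockets. Handing in.

```bash
python3 -c "
from rig import robot
robot.dwell(.2); print(robot.read_grip_width(),robot.read_qvel(),robot.read_t()); robot.job_done()"
```

```text
0.12504589242639283 [ 0.03701259 -0.05439303 -0.06348753  0.00932375  0.00807777 -0.00478355] 33.125
the job is handed in; nothing more can be done
```

I laid both loose spacers in their empty pockets, then swung the lid forward along its arc. I handed the job in at 33.1 s with the gripper still pinching the handle bar; no verdict is reported back.

- **Spacers:** seen from above before the lid moved, all six lay flat (tops at 46 mm). The two I placed were within about 1–2 mm of their pocket centres. After the swing, all six still showed in their pockets.
- **Lid:** fitting the lid plane to camera depth gave 60.1° (scene) and 59.9° (side). A smaller patch of 133 points in the scene view gave 57.4°. I put that down to mixed points near the lid's other surface.
- **Grip and force:** the fingers stayed closed at about 11 mm on the 12 mm bar, and tool force readings stayed under about 6 N. I had no direct reading of finger contact force.
- **Other things on the table:** I touched nothing else, and in the last pictures the packed spacers and the rest looked undisturbed. I did not measure the coaster stack or the rolls again.

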